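# Load the rotary battery tester

### The job

Load every battery pack on the bench into the rotary tester: set a pack in the socket at the open front, press it down until it is fully home, then turn the turret on by one click so that the pack goes under the clear guard and an empty socket comes to the front. When all the packs are home under the guard and the turret rests on a click, press the start button all the way down and let it go, leaving the other things on the bench alone.

Things in the scene. Friction and masses are not known exactly. Their poses are not given: they have to be found in the camera images.
- tester: Rotary tester, fixed, turned differently each time. Grey base 290 x 290 x 32 mm; origin: centre of its underside, on the turret's axis; x axis points away from its open front (front = -x side), z up. A steel turret disc (radius 136 mm, top at height 46 mm) carries five sockets 92 mm from the axis, 72 degrees apart; at a click one is at the open front. All heights are above the bench.
- turret (a joint): Turret angle, rad, anticlockwise from above positive, no stops, may be turned either way. It clicks at every multiple of 2 pi / 5: a detent (about 0.2 N m) holds it there and draws it on to the next click once past half way. It is turned by the cross handle (see hub).
- socket0 (a point): Centre of the floor (46 mm high) of one socket; at the open front at turret angle 0; turns with the turret, axes as the tester's at angle 0. Each socket is a rectangle of aluminium walls, inside 70 mm along the radius by 52 mm across it (3 mm play each side of a pack), walls 5 mm thick, their tops 66 mm high. A pack's long side lies along the radius.
- load (a point): Fixed: floor centre of the socket at the open front, 46 mm high; axes as the tester's. In an empty socket a stiff contact carrier stands 10 mm above the floor; a pack set in rests on it proud (underside 56 mm, top 106 mm high). About 10 N drives carrier and pack down the 10 mm and they stay: home is underside 46 mm, top 96 mm high.
- hub (a point): Fixed point on the turret's axis, 120 mm high, middle of the black cross handle above the guard: five arms 55 mm long from the axis, 10 mm wide, from 112 to 130 mm high; hub radius 22 mm, top 135 mm high. The arms point between the sockets: at a click one points away from the open front (+x), two at 36 degrees either side of the front.
- guard (a point): Middle of the front edge of the clear guard plate, x = -50 mm in the tester's frame. The plate covers the tester from there to its back; underside 100 mm, top 104 mm high. A home pack passes under it with 4 mm to spare, a proud one strikes it. Thin posts hold its corners, the front two at x = -44 mm, y = +-139 mm.
- start (a joint): Travel of the start button in m: 0 up, 0.006 fully down; a spring returns it, about 6 N to press fully.
- start_top (a point): Centre of the top face of the white round start button (36 mm across), on a grey box 90 x 90 x 50 mm fixed to the bench to the right of the tester; the top is about 68 mm above the bench. Pressed straight down.
- pack1: A loose black battery pack, a plain block 64 mm long (its x axis) by 46 mm wide (y) by 50 mm high, 0.3 kg, with a brass contact strip round its foot and a grey plate on top. Origin: centre of its underside; z up. Fits a socket either way round. Three or four are present.
- pack2: A loose black battery pack, a plain block 64 mm long (its x axis) by 46 mm wide (y) by 50 mm high, 0.3 kg, with a brass contact strip round its foot and a grey plate on top. Origin: centre of its underside; z up. Fits a socket either way round. Three or four are present.
- pack3: A loose black battery pack, a plain block 64 mm long (its x axis) by 46 mm wide (y) by 50 mm high, 0.3 kg, with a brass contact strip round its foot and a grey plate on top. Origin: centre of its underside; z up. Fits a socket either way round. Three or four are present.
- pack4: A loose black battery pack, a plain block 64 mm long (its x axis) by 46 mm wide (y) by 50 mm high, 0.3 kg, with a brass contact strip round its foot and a grey plate on top. Origin: centre of its underside; z up. Fits a socket either way round. Three or four are present.
- multimeter: Bystander: a red hand multimeter, 170 x 85 x 36 mm. To be left alone.
- tape_roll: Bystander: a black tape roll, 100 mm across, 25 mm high. To be left alone.
- screwdriver: Bystander: a screwdriver with a yellow handle. To be left alone.
- pliers: Bystander: pliers with orange handles, about 150 mm long. To be left alone.
- mug: Bystander: a white mug, 80 mm across, 90 mm high. To be left alone.
- charger: Bystander: a long grey power brick, 120 x 55 x 34 mm, not a battery pack. To be left alone.
- carton: Bystander: a small carton, 80 x 110 x 60 mm. To be left alone.
There are look-alikes about, which are no part of the job. Leave any green or orange look-alike of the pack4 alone.

How it is judged:
On the way, in this order (a step that is already met when the one before it is completed fails the run):
1. every pack pressed fully home in a socket and turned under the guard, the turret at rest on a click (z of pack1 in the frame of tester between 0.042 and 0.049 m and angle between each of pack1, pack2, pack3, pack4's own z axis and vertical below 0.08 rad and horizontal distance between pack1 and hub between 0.081 and 0.103 m and horizontal distance between each of pack1, pack2, pack3, pack4 and load above 0.085 m and z of pack2 in the frame of tester between 0.042 and 0.049 m and horizontal distance between pack2 and hub between 0.081 and 0.103 m and z of pack3 in the frame of tester between 0.042 and 0.049 m and horizontal distance between pack3 and hub between 0.081 and 0.103 m and z of pack4 in the frame of tester between 0.042 and 0.049 m and horizontal distance between pack4 and hub between 0.081 and 0.103 m and (angle between the x axis of socket0 and the x axis of tester, either way round below 0.08 rad or angle between the x axis of socket0 and the x axis of tester, either way round between 0.548 and 0.708 rad or angle between the x axis of socket0 and the x axis of tester, either way round between 1.177 and 1.337 rad) and velocity of joint turret between -0.05 and 0.05 rad/s), for 0.2 s.
2. then the start button pressed down (value of joint start above 0.0045 m), for 0.05 s.
At the end, for the whole second after the job is handed in: Every pack on the bench is upright and fully home in a socket of the turret (underside within 3 mm of the socket floor), none at the open front, all at rest under the guard; the turret rests on a click (within 0.08 rad); the start button was pressed (at least 4.5 mm) after that and is up again (all of step 1 and value of joint start below 0.002 m and linear speed of each of pack1, pack2, pack3, pack4 below 0.02 m/s); the robot touches nothing.
It fails at once if a bystander pushed more than 6 cm aside (distance of any of multimeter, tape_roll, screwdriver, pliers, mug, charger, carton from where it was at the start of the episode above 0.06 m).
Of pack1, pack2, pack3, pack4 only 3 to 4 are there at a start; the rules pass over those that are not, and their reading is None.
At some moment in a run one of pack1, pack2, pack3, pack4 may be knocked a few centimetres aside while the robot is not near it.
It also fails if it takes over 210 s, if anything falls off the work surface, if the arm or the gripper's body presses on something with over 40 N, if the wrist force passes 120 N, or if a joint passes its speed limit or range.

### The arm

A 7-joint arm with a two-finger parallel gripper is mounted at the origin on the work surface. World frame = base frame: x ahead of the robot, y to its left, z up, the work surface at z = 0. Lengths are in m, angles in rad, forces in N, time in s.
With the tool pointing down it reaches from about 0.4 to 0.925 m from the base axis. Payload 5.6 kg.
Tool frame: the origin (TCP) lies midway between the tips of the shut fingers; the grasp point (between the pads) lies 19 mm behind it; z points along the fingers, y is the line along which they close (so a half turn about z gives the same grasp; the last joint's range is limited). The gripper opens to 85 mm and grips with 20 to 120 N. Pads are 22 mm wide; open, the fingers measure 114 mm over their backs; the gripper's body (76 mm by 85 mm) begins 54 mm behind the grasp point. The pads swing forward as they close: fully open they stand 13 mm farther back than shut.
Start: joints at [-1.262, 0.468, -0.012, 1.603, 0.006, 1.071, -0.056], TCP at [0.224, 0.61, 0.231] pointing down, gripper open.
Joint ranges: [-2.53, 2.53], [-0.31, 2.02], [-1.57, 1.55], [0.28, 2.44], [-1.29, 4.43], [0.15, 1.84], [-2.92, 2.92]. Speed limits (rad/s): [2.57, 2.57, 3.14, 3.14, 3.14, 3.14, 3.14].

### API

Orientations are given as a unit quaternion [w, x, y, z].
In Python, from bench import arm gives the robot as it stands. Calls block until the motion is done:
- arm.move_pose(position, orientation): joint-space move of the TCP to a pose.
- arm.line_to(position, orientation=None, speed=0.15, until_force=None): straight line of the TCP; orientation=None keeps the orientation; speed is the mean speed in m/s. With until_force (N) it stops when the force on the tool has changed by that much, and returns True; else False.
- arm.move_j(angles): joint-space move.
- arm.let_go() and arm.close_gripper(): open the fingers fully, or close them until they stop; the grip force is fixed at half the most.
- arm.pause(seconds).
- arm.inverse_kinematics(position, orientation): joint angles nearest the present ones, or None.
- arm.get_obs(): the state.
- arm.capture(name): name is "side" or "top" or "wrist"; returns a dict with "color" (420x560x3 uint8, red, green, blue), "fx", "fy", "cx", "cy" (pixels), "position" and "orientation" of the camera in the world. Camera axes: x right, y up, looking along -z (the intrinsics and any distortion apply to the point x, -y, -z); pixel columns grow to the right and rows downward; lengths in m; the calibration is good to about 2 mm. A picture is of the moment at which its call begins. There is no depth.
A pose or a line that the arm cannot do raises arm.MotionError and nothing moves.
- arm.sign_off(): hands the job in; it is judged then, once.
Trained networks look in the newest picture that a camera, given by its name, has taken for a name from the list of things; names that differ only in an ending like _2 or _b are one class to them, and where a whole thing is asked for, a point or a joint stands for the part that bears it (a point fixed in the world has none). Each returns a list of dicts, best first, with "p" (0 to 1); they miss things now and then, are a little off and sometimes report something else, mostly with a low value. They report only what shows in the picture. A call takes as long as a camera call. They do not tell look-alikes from the thing itself.
- arm.regions_of(camera, query): "mask" (420x560 bool, what is visible of it) and "location" ([column, row] in pixels, amid what is visible of it).
The state is a dict: "time_s": time; "joint_pos": joint angles; "joint_vel": joint speeds; "joint_torque": joint torques, N m; "eef_pos": TCP position; "ee_rot": TCP orientation; "force": force on the tool from outside, world axes, zero at the start; "ft_torque": the same for the moment, N m; "opening": finger opening in m; "gripper_force": force on a finger pad.
Only numpy, scipy, OpenCV 4.12 (cv2) and the standard library are available. Lean on these libraries where they do the work, as an engineer would, in place of code of your own. Each camera call takes 0.05 s, during which the arm holds its last target. There are 200 camera calls.

## Working session

There is one attempt and no reset: what is moved stays moved. The work goes in short steps, each a Python script; the robot and the scene stay as the last script left them, time stands still between calls to the robot, and variables do not carry over. Pictures are saved under pics/ and viewed, at most 14 in all, crops included, and the job is handed in when it is done.

```bash
mkdir -p pics; ls; cat > h.py <<'E'
import numpy as np, cv2
from scipy.spatial.transform import Rotation as R
from bench import arm
def rot(q): return R.from_quat([q[1],q[2],q[3],q[0]])
def shot(c,name=None):
    d=arm.capture(c)
    if name: cv2.imwrite('pics/'+name+'.png',d['color'][:,:,::-1])
    return d
def ray(d,px):
    v=np.array([(px[0]-d['cx'])/d['fx'],-(px[1]-d['cy'])/d['fy'],-1.])
    return np.array(d['position']),rot(d['orientation']).apply(v)
def onz(d,px,z):
    o,v=ray(d,px); return o+v*(z-o[2])/v[2]
def proj(d,P):
    p=rot(d['orientation']).inv().apply(np.atleast_2d(P)-np.array(d['position']))
    return np.c_[d['cx']+d['fx']*p[:,0]/-p[:,2], d['cy']+d['fy']*p[:,1]/p[:,2]]
def tri(obs):
    A=np.zeros((3,3));b=np.zeros(3)
    for d,px in obs:
        o,v=ray(d,px);v=v/np.linalg.norm(v);M=np.eye(3)-np.outer(v,v);A+=M;b+=M@o
    return np.linalg.solve(A,b)
def down(yaw):  # tool z down, tool y axis at angle yaw in world
    y=np.array([np.cos(yaw),np.sin(yaw),0]);z=np.array([0,0,-1.]);x=np.cross(y,z)
    q=R.from_matrix(np.c_[x,y,z]).as_quat();return [q[3],q[0],q[1],q[2]]
E
python3 - <<'E'
from h import *
for c in('top','side','wrist'):
    d=shot(c,c+'0'); print(c,{k:np.round(v,3) for k,v in d.items() if k!='color'}, d.keys())
    for n in ('pack1','tester','hub','start_top','guard','carton','charger'):
        for r in arm.regions_of(c,n)[:6]: print(n,round(r['p'],2),np.round(r['location']),r['mask'].sum(),np.round(onz(d,r['location'],.05),3))
o=arm.get_obs();print(o['eef_pos'],o['ee_rot'],o['time_s'],o['force'],o['opening'])
E
```

```text
pics
top {'fx': np.float64(420.586), 'fy': np.float64(420.586), 'cx': np.float64(283.515), 'cy': np.float64(205.588), 'position': array([0.295, 0.023, 1.283]), 'orientation': array([-0.697, -0.069,  0.065,  0.711])} dict_keys(['color', 'fx', 'fy', 'cx', 'cy', 'position', 'orientation'])
pack1 0.93 [395. 229.] 457 [ 0.454 -0.3    0.05 ]
pack1 0.93 [113. 213.] 481 [0.519 0.536 0.05 ]
pack1 0.79 [152. 216.] 449 [0.507 0.418 0.05 ]
pack1 0.79 [195. 240.] 401 [0.435 0.291 0.05 ]
pack1 0.72 [298. 214.] 2497 [ 0.506 -0.014  0.05 ]
pack1 0.62 [199. 301.] 457 [0.259 0.276 0.05 ]
tester 0.7 [393. 177.] 132 [ 0.611 -0.305  0.05 ]
tester 0.6 [296. 190.] 9869 [ 0.577 -0.01   0.05 ]
hub 0.9 [295. 191.] 10224 [ 0.573 -0.008  0.05 ]
hub 0.46 [297. 215.] 2510 [ 0.501 -0.012  0.05 ]
start_top 0.58 [392. 179.] 124 [ 0.605 -0.3    0.05 ]
guard 0.66 [295. 192.] 10017 [ 0.573 -0.008  0.05 ]
carton 0.65 [146. 171.] 1178 [0.648 0.443 0.05 ]
charger 0.59 [447. 183.] 811 [ 0.591 -0.466  0.05 ]
charger 0.19 [141. 281.] 1826 [0.317 0.444 0.05 ]
side {'fx': np.float64(481.721), 'fy': np.float64(481.721), 'cx': n
[... 799 characters left out ...]
6  0.05 ]
charger 0.61 [352. 341.] 848 [ 0.585 -0.473  0.05 ]
charger 0.35 [302. 224.] 6859 [ 0.561 -0.018  0.05 ]
charger 0.19 [289. 167.] 290 [0.588 0.266 0.05 ]
wrist {'fx': np.float64(311.51), 'fy': np.float64(311.51), 'cx': np.float64(278.71), 'cy': np.float64(207.909), 'position': array([0.156, 0.635, 0.374]), 'orientation': array([ 0.812, -0.118, -0.082,  0.566])} dict_keys(['color', 'fx', 'fy', 'cx', 'cy', 'position', 'orientation'])
pack1 0.86 [ 42. 292.] 3126 [0.248 0.304 0.05 ]
pack1 0.67 [102. 399.] 793 [0.415 0.29  0.05 ]
[0.22400166 0.61018387 0.23127512] [ 4.51936355e-06  1.75032035e-01  9.84562739e-01 -4.88429245e-06] 1.2 [0.81255318 0.58770913 0.13370008] 0.08561403247628807
```

View pics/top0.png

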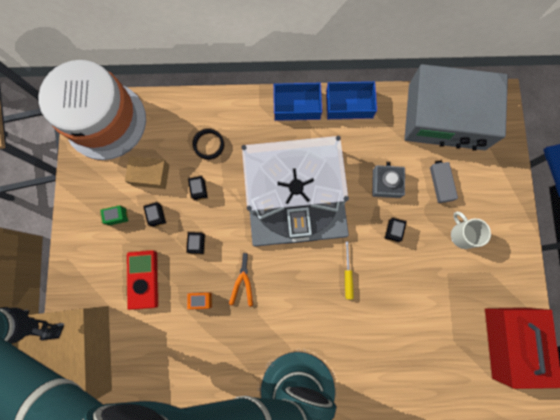

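View pics/side0.png

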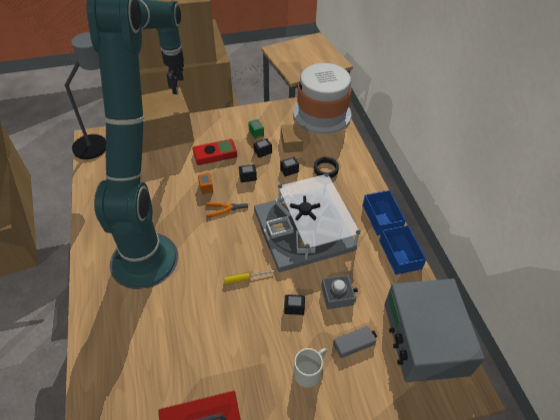

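The black packs sit at top-view pixels (198,187), (154,214), (195,242) and (396,229). Things that could be mistaken for them are the green block (113,214), the orange block (199,300), the charger (443,180), and the socket at the open front (298,222). Next I'll take wrist-camera views of the tester, button and packs.

```bash
cat >> h.py <<'E'
# camera in tool frame, from the start picture
def look(target,yaw,h):
    """put the TCP at height h so that the wrist camera's axis meets target"""
    o=arm.get_obs(); d=arm.capture('wrist'); T=rot(o['ee_rot'])
    pc=T.inv().apply(np.array(d['position'])-o['eef_pos']); vc=T.inv().apply(rot(d['orientation']).apply([0,0,-1]))
    q=down(yaw); T2=rot(q); p=T2.apply(pc); v=T2.apply(vc)
    t=np.array(target,float); z=h+p[2]; c=t-v*(t[2]-z)/v[2]; tcp=c-p
    arm.move_pose(list(tcp),q); return tcp
E
python3 - <<'E'
from h import *
import pickle
S={}
o=arm.get_obs(); d=arm.capture('wrist'); T=rot(o['ee_rot'])
print(T.inv().apply(np.array(d['position'])-o['eef_pos']),T.inv().apply(rot(d['orientation']).apply([0,0,-1])),T.as_matrix().round(2))
V=[('p12',(.50,.40,.03),.3),('p3',(.47,.33,.03),.3),('t1',(.50,0,.05),.32),('t2',(.50,0,.05),.32),('b',(.54,-.30,.05),.3)]
yaw={'p12':-np.pi/2,'p3':np.pi/2,'t1':-np.pi/2,'t2':np.pi/2,'b':-np.pi/2}
for n,t,h in V:
    try:
        tcp=look(t,yaw[n],h)
    except arm.MotionError as e:
        print(n,'fail',e); continue
    d=shot('wrist',n); S[n]=d; print(n,tcp.round(3),np.round(d['position'],3),arm.get_obs()['joint_pos'].__repr__(),arm.get_obs()['time_s'])
    d['r']={}
    for k in ('pack1','hub','start_top'):
        d['r'][k]=arm.regions_of('wrist',k)
        for r in d['r'][k]: print(k,round(r['p'],2),np.round(r['location']),r['mask'].sum(),np.round(onz(d,r['location'],.05),3))
pickle.dump(S,open('S.pkl','wb'))
E
```

```text
[ 0.07203764  0.0002996  -0.14291466] [-2.85241042e-01 -1.10835991e-04  9.58455808e-01] [[-0.94  0.34  0.  ]
 [ 0.34  0.94 -0.  ]
 [-0.   -0.   -1.  ]]
p12 [0.551 0.4   0.3  ] [0.623 0.401 0.442] array([-1.11907189,  0.51931399,  0.65732718,  1.4771567 , -0.32509324,
        1.25634837, -1.99312354]) 3.0417
pack1 0.94 [174. 198.] 2152 [0.52  0.538 0.05 ]
pack1 0.93 [365. 136.] 2300 [0.599 0.295 0.05 ]
pack1 0.83 [352. 345.] 1508 [0.29  0.291 0.05 ]
pack1 0.6 [260. 194.] 1846 [0.526 0.425 0.05 ]
pack1 0.59 [348. 255.] 1930 [0.438 0.306 0.05 ]
hub 0.57 [512. 157.] 20383 [0.573 0.109 0.05 ]
p3 [0.42 0.33 0.3 ] [0.349 0.33  0.443] array([-0.9469226 ,  0.20133765,  0.25438375,  1.82086641, -0.05567678,
        1.12632745,  0.89690587]) 5.7417
pack1 0.96 [256. 287.] 1830 [0.583 0.298 0.05 ]
pack1 0.81 [251. 176.] 1916 [0.423 0.295 0.05 ]
pack1 0.74 [233.  32.] 2960 [0.258 0.279 0.05 ]
pack1 0.6 [340. 238.] 1906 [0.508 0.414 0.05 ]
pack1 0.59 [430. 239.] 2409 [0.509 0.536 0.05 ]
hub 0.83 [ 67. 246.] 22055 [0.52  0.041 0.05 ]
hub 0.37 [255. 285.] 1773 [0.58  0.296 0.05 ]
t1 [0.551 0.    0.32
[... 705 characters left out ...]
 153.] 2673 [0.427 0.279 0.05 ]
pack1 0.81 [504.  17.] 2754 [0.268 0.263 0.05 ]
pack1 0.78 [ 63. 171.] 2671 [ 0.45  -0.288  0.05 ]
pack1 0.73 [547. 209.] 1044 [0.503 0.371 0.05 ]
pack1 0.65 [470. 260.] 2199 [0.582 0.278 0.05 ]
start_top 0.71 [ 74. 279.] 562 [ 0.611 -0.304  0.05 ]
b [ 0.585 -0.3    0.3  ] [ 0.658 -0.299  0.443] array([-0.34571681,  0.71006624,  1.26009868,  1.5595753 , -0.68506674,
        1.37922375, -0.59019435]) 12.8
pack1 0.93 [281. 261.] 1764 [ 0.465 -0.303  0.05 ]
pack1 0.28 [ 61. 242.] 8626 [ 0.493 -0.003  0.05 ]
hub 0.61 [ 82. 170.] 39301 [ 0.592 -0.05   0.05 ]
start_top 0.75 [274. 160.] 742 [ 0.605 -0.293  0.05 ]
start_top 0.4 [ 85. 171.] 39610 [ 0.59  -0.053  0.05 ]
```

```bash
cat >> h.py <<'E'
from scipy.optimize import minimize
def box(p,L=.064,W=.046,z0=0,H=.05):
    x,y,a=p; c,s=np.cos(a),np.sin(a)
    return np.array([[x+c*i*L/2-s*j*W/2,y+s*i*L/2+c*j*W/2,z0+k*H] for i in(-1,1) for j in(-1,1) for k in(0,1)])
def fitbox(views,x0,free_h=False):
    """views: [(d,mask)]; fits x,y,yaw(,H) of the box by overlap of silhouettes (4x supersampled)"""
    V=[]
    for d,m in views:
        ys,xs=np.nonzero(m); a=np.array([xs.min()-15,ys.min()-15]); b=np.array([xs.max()+16,ys.max()+16])
        a=np.maximum(a,0)
        V.append((d,a,cv2.resize(m[a[1]:b[1],a[0]:b[0]].astype(np.uint8),None,fx=4,fy=4,interpolation=cv2.INTER_NEAREST)))
    def cost(p):
        s=0
        for d,a,m in V:
            h=cv2.convexHull(((proj(d,box(p[:3],H=p[3]/10 if free_h else .05))-a+.5)*4-.5).astype(np.float32))
            g=np.zeros_like(m); cv2.fillConvexPoly(g,np.round(h*16).astype(np.int32),1,shift=4)
            s+=1-(g&m).sum()/max((g|m).sum(),1)
        return s/len(V)
    best=None
    for a in np.arange(0,np.pi,np.pi/6):
        p=[*x0,a]+([.5] if free_h else [])
        sx=np.array([p]+[np.array(p)+np.eye(len(p))[i]*[.01,.01,.3,.1][i] for i in range(len(p))])
        r=minimize(cost,p,method='Nelder-Mead',options=dict(initial_simplex=sx,xatol=1e-4,fatol=1e-4))
        if best is None or r.fun<best.fun: best=r
    return best
E
python3 - <<'E'
from h import *
import pickle
S=pickle.load(open('S.pkl','rb'))
P0={'A':(.595,.287),'B':(.515,.42),'C':(.43,.297),'D':(.458,-.295)}
for n,p in P0.items():
    vs=[]
    for k,d in S.items():
        c=[r for r in d['r']['pack1'] if r['mask'].sum()<4000 and np.hypot(*(onz(d,r['location'],.03)[:2]-p))<.03]
        if c:
            m=c[0]['mask']; ys,xs=np.nonzero(m)
            if xs.min()>1 and ys.min()>1 and xs.max()<558 and ys.max()<418: vs.append((k,(d,m)))
    for fh in (0,1):
        r=fitbox([v for _,v in vs],p,fh); print(n,[k for k,_ in vs],r.x.round(4),round(r.fun,3))
b=[(d,r['location']) for d in S.values() for r in d['r']['start_top'] if r['mask'].sum()<900]
print('button',tri(b).round(4))
t=np.hstack([cv2.resize(cv2.imread('pics/%s.png'%k),(400,300)) for k in('t2','b')]);u=np.hstack([cv2.resize(cv2.imread('pics/%s.png'%k),(400,300)) for k in('p12','p3')])
cv2.imwrite('pics/m1.png',np.vstack([t,u]))
E
```

```text
A ['p12', 'p3', 't1', 't2'] [0.5968 0.2926 0.1631] 0.063
A ['p12', 'p3', 't1', 't2'] [0.5969 0.2927 3.3113 0.471 ] 0.044
B ['p12', 'p3'] [0.5168 0.4222 0.2813] 0.065
B ['p12', 'p3'] [0.517  0.4228 3.4135 0.4498] 0.043
C ['p12', 'p3', 't1', 't2'] [ 0.4268  0.2956 -0.048 ] 0.065
C ['p12', 'p3', 't1', 't2'] [0.427  0.2964 3.0975 0.4677] 0.047
D ['t1', 't2', 'b'] [ 0.455  -0.3039  2.8556] 0.072
D ['t1', 't2', 'b'] [ 0.4542 -0.3053  2.8503  0.4654] 0.053
button [ 0.6058 -0.2945  0.0631]
```

View pics/t1.png

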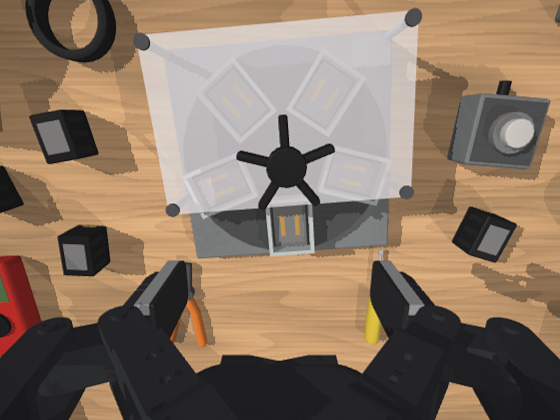

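View pics/m1.png

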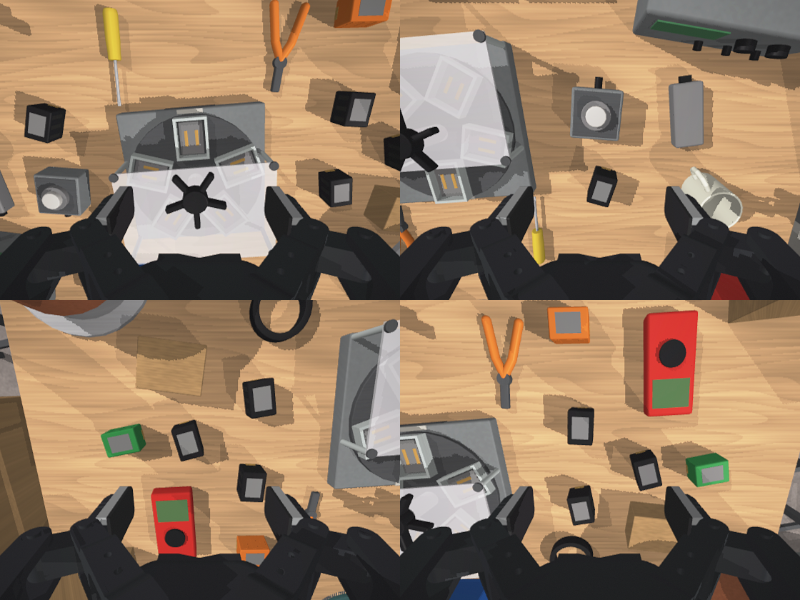

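The t1 view shows the tester's open front facing the robot, with the socket at about (290,228), the cross handle at (286,167), and the base front corners at (198,258) and (387,246). The mosaic confirms four black packs, with the green and orange look-alikes separate. Next I'll fit the tester pose.

```bash
cat > tfit.py <<'E'
from h import *
import pickle
from scipy.optimize import least_squares
S=pickle.load(open('S.pkl','rb'))
def w(p,P):
    c,s=np.cos(p[2]),np.sin(p[2]);P=np.atleast_2d(np.array(P,float))
    return np.c_[p[0]+c*P[:,0]-s*P[:,1],p[1]+s*P[:,0]+c*P[:,1],P[:,2]]
arms=[(.055*np.cos(a),.055*np.sin(a),.125) for a in np.deg2rad([0,72,-72,144,-144])]
O=[('t1',(198,258),(-.145,.145,.032)),('t1',(387,246),(-.145,-.145,.032)),
('t2',(165,158),(-.145,-.145,.032)),('t2',(370,144),(-.145,.145,.032)),
('t1',(284,117),arms[0]),('t1',(238,155),arms[1]),('t1',(333,149),arms[2]),('t1',(264,205),arms[3]),('t1',(318,202),arms[4]),
('t1',(286,167),(0,0,.135)),('t2',(273,284),(0,0,.135))]
def res(p): return np.concatenate([proj(S[k],w(p,P))[0]-u for k,u,P in O])
r=least_squares(res,[.59,-.01,0],loss='soft_l1'); T=r.x
if __name__=='__main__':
    print(T.round(4)); print(r.fun.reshape(-1,2).round(1).tolist() if len(r.fun)==2*len(O) else 0)
    np.save('T.npy',T)
    out=[]
    for k in('t1','t2'):
        d=S[k]; im=cv2.resize(d['color'][:,:,::-1],None,fx=3,fy=3,interpolation=cv2.INTER_CUBIC)
        def poly(P,c): cv2.polylines(im,[np.int32(np.round((proj(d,w(T,P))+.5)*3-.5))],True,c,1)
        for a in np.deg2rad([180]):
            for L,W,z,c in((.07,.052,.066,(0,0,255)),(.08,.062,.066,(0,255,0))):
                poly([(-.092+i*L/2,j*W/2,z) for i,j in((1,1),(1,-1),(-1,-1),(-1,1))],c)
        poly([(i*.145,j*.145,.032) for i,j in((1,1),(1,-1),(-1,-1),(-1,1))],(255,0,0))
        poly([(.0+.022*np.cos(a),.022*np.sin(a),.135) for a in np.linspace(0,6.28,30)],(0,255,255))
        for A in arms: poly([(0,0,.13),(A[0],A[1],.13)],(255,0,255))
        cc=np.int32(proj(d,w(T,(-.08,0,.06)))[0]*3); out.append(im[max(cc[1]-300,0):cc[1]+300,cc[0]-200:cc[0]+200])
    cv2.imwrite('pics/ov.png',np.hstack([o[:560] for o in out]))
E
python3 tfit.py
```

```text
[ 0.5705 -0.0079  0.069 ]
[[-2.4, 0.5], [0.7, 0.5], [-4.4, 0.7], [1.8, -0.3], [-0.4, -3.1], [-0.7, -0.8], [1.6, -1.5], [-3.4, 2.6], [-0.2, 1.9], [1.0, 1.1], [-1.1, 0.3]]
```

View pics/ov.png

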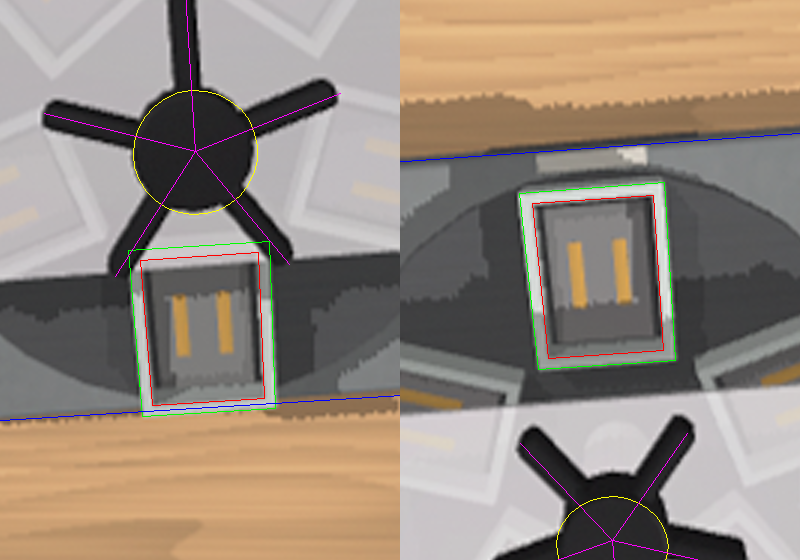

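The fit overlay matches the socket, base edge and hub to about 1 mm. Fitted box heights came out at 45–47 mm, against 50 mm stated. Next I'll write the pick, place and turn helpers, check the IK, and do a close check of the first pack.

```bash
cat >> h.py <<'E'
T=np.load('T.npy'); HUB=T[:2]
def tw(x,y,z=0):
    c,s=np.cos(T[2]),np.sin(T[2]); return np.array([T[0]+c*x-s*y,T[1]+s*x+c*y,z])
LOAD=tw(-.092,0); YL=np.pi/2+T[2]
def near(a,ref): return a+np.pi*np.round((ref-a)/np.pi)
def locate(p0,h=.25,name=None):
    """black pack nearest p0 from a wrist view; (x,y,yaw)"""
    look((*p0,.03),np.pi/2,h); d=shot('wrist',name)
    hsv=cv2.cvtColor(d['color'],cv2.COLOR_RGB2HSV); best=None
    for r in arm.regions_of('wrist','pack1'):
        m=r['mask']; s=hsv[:,:,1][m].mean(); v=np.median(hsv[:,:,2][m]); q=onz(d,r['location'],.035)[:2]; e=np.hypot(*(q-p0))
        if m.sum()<9000 and s<110 and e<.07 and np.hypot(*(q-LOAD[:2]))>.1 and (best is None or e<best[0]): best=(e,m,q,s,v)
    if best is None: return None
    f=fitbox([(d,best[1])],best[2]); print('pack',f.x.round(4),'cost',round(f.fun,3),'sat,val',best[3:],'moved',round(best[0],3))
    return f.x
GZ=.022
def pick(p):
    q=down(near(p[2]+np.pi/2,np.pi/2))
    arm.move_pose([p[0],p[1],.13],q); arm.line_to([p[0],p[1],GZ],speed=.12)
    arm.close_gripper(); o=arm.get_obs(); print('grip',round(o['opening'],4),round(o['gripper_force'],1))
    arm.line_to([p[0],p[1],.22],speed=.25); return .035<o['opening']<.06
def st(m):
    o=arm.get_obs(); print(m,'t',round(o['time_s'],1),'eef',np.round(o['eef_pos'],4),'F',np.round(o['force'],1),'open',round(o['opening'],4)); return o
def place():
    q=down(YL); x,y,_=LOAD
    arm.move_pose([x,y,.2],q); st('above')
    arm.line_to([x,y,GZ+.070],speed=.12)
    hit=arm.line_to([x,y,GZ+.050],speed=.03,until_force=5); o=st('touch %s'%hit); print('underside',round(o['eef_pos'][2]-GZ,4))
    return o['eef_pos'][2]-GZ
def press():
    x,y,_=LOAD
    hit=arm.line_to([x,y,GZ+.043],speed=.03,until_force=28); o=st('press %s'%hit); print('underside',round(o['eef_pos'][2]-GZ,4))
def turn(a0,a1,r=.042,z=.110,n=8,dry=False,flip=0):
    W=[]
    for a in np.linspace(np.deg2rad(a0),np.deg2rad(a1),n+1):
        W.append((list(tw(r*np.cos(a),r*np.sin(a),z)),down(T[2]+a+np.pi/2+flip)))
    if dry: return [arm.inverse_kinematics(*w) for w in W]
    p,q=W[0]; arm.move_pose([p[0],p[1],.2],q); arm.line_to(p,speed=.12); arm.close_gripper(); st('handle')
    for p,q in W[1:]: arm.line_to(p,q,speed=.05)
    st('turned'); arm.let_go(); arm.line_to([p[0],p[1],.2],speed=.2); st('free')
E
python3 - <<'E'
from h import *
print('load',LOAD,'hub',HUB)
p=locate((.455,-.304),name='d1')
im=cv2.imread('pics/d1.png'); cv2.imwrite('pics/d1c.png',im[100:360,120:440])
for a0,a1 in((-72,0),(0,72),(72,0),(0,-72)):
  for f in(0,np.pi):
    J=turn(a0,a1,dry=True,flip=f); print(a0,a1,f,[None if j is None else np.round(j,2).tolist() for j in (J[0],J[4],J[-1])])
st('')
E
```

```text
load [ 0.47873752 -0.01429111  0.        ] hub [ 0.57051843 -0.0079457 ]
pack [ 0.4539 -0.3048 -0.2912] cost 0.033 sat,val (np.float64(18.076064489458453), np.float64(41.0)) moved 0.004
-72 0 0 [[-0.48, 0.59, 0.67, 1.88, -0.48, 0.83, 0.82], [-0.41, 0.59, 0.55, 1.83, -0.4, 0.83, 1.35], [-0.36, 0.57, 0.42, 1.81, -0.31, 0.82, 1.85]]
-72 0 3.141592653589793 [[0.79, 0.85, -1.11, 1.8, 0.87, 1.08, 2.87], [-0.84, 1.02, 1.34, 1.86, -1.08, 1.23, -1.27], [-0.77, 0.8, 1.06, 1.84, -0.83, 1.02, -0.86]]
0 72 0 [[-0.36, 0.57, 0.42, 1.81, -0.31, 0.82, 1.85], [-0.34, 0.55, 0.33, 1.83, -0.24, 0.8, 2.38], [-0.26, 0.51, 0.19, 1.88, -0.13, 0.77, 2.9]]
0 72 3.141592653589793 [[-0.77, 0.8, 1.06, 1.84, -0.83, 1.02, -0.86], [-0.73, 0.71, 0.91, 1.86, -0.69, 0.93, -0.37], [-0.68, 0.61, 0.77, 1.9, -0.56, 0.85, 0.13]]
72 0 0 [[-0.26, 0.51, 0.19, 1.88, -0.13, 0.77, 2.9], [-0.34, 0.55, 0.33, 1.83, -0.24, 0.8, 2.38], [-0.36, 0.57, 0.42, 1.81, -0.31, 0.82, 1.85]]
72 0 3.141592653589793 [[-0.68, 0.61, 0.77, 1.9, -0.56, 0.85, 0.13], [-0.73, 0.71, 0.91, 1.86, -0.69, 0.93, -0.37], [-0.77, 0.8, 1.06, 1.84, -0.83, 1.02, -0.86]]
0 -72 0 [[-0.36, 0.57, 0.42, 1.81, -0.31, 0.82, 1.85], [-0.41, 0.59, 0.55, 1.83, -0.4, 0.83, 1.35], [-0.48, 0.59, 0.67, 1.88, -0.48, 0.83, 0.82]]
0 -72 3.141592653589793 [[-0.77, 0.8, 1.06, 1.84, -0.83, 1.02, -0.86], [-0.84, 1.02, 1.34, 1.86, -1.08, 1.23, -1.27], [0.79, 0.85, -1.11, 1.8, 0.87, 1.08, 2.87]]
 t 15.6 eef [ 0.4204 -0.3039  0.2499] F [-0.5 -1.  -0.4] open 0.0853
```

View pics/d1c.png

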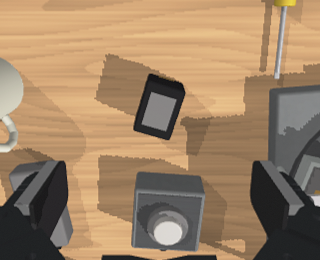

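The crop shows the black, grey-topped pack at about (160,105), clear of its neighbours. I'll pick it.

```bash
python3 - <<'E'
from h import *
if pick([.4542,-.3048,-.2912]):
    u=place()
    if u<.060: press()
st('end'); shot('wrist','w1'); shot('top','to1')
E
```

```text
grip 0.0449 63.0
above t 19.7 eef [ 0.4789 -0.0159  0.1999] F [ 0.1 -0.5 -4.2] open 0.0448
touch True t 21.3 eef [ 0.4785 -0.0141  0.0767] F [ 0.8 -0.5 -2.1] open 0.0452
underside 0.0547
press True t 21.6 eef [ 0.4785 -0.0144  0.0686] F [-2.4  0.5  9. ] open 0.0449
underside 0.0466
end t 21.6 eef [ 0.4785 -0.0144  0.0686] F [-2.4  0.5  9. ] open 0.0449
```

```bash
python3 - <<'E'
from h import *
press()
arm.let_go(); x,y,_=LOAD; arm.line_to([x,y,.2],speed=.2)
look((*tw(-.08,0)[:2],.08),np.pi/2,.25); a=shot('wrist'); 
turn(-72,0)
look((*tw(-.08,0)[:2],.08),np.pi/2,.25); b=shot('wrist')
cv2.imwrite('pics/turn1.png',np.hstack([cv2.resize(v['color'][:,:,::-1],(400,300)) for v in(a,b)]))
E
```

```text
press False t 22.0 eef [ 0.4789 -0.0148  0.0681] F [-11.9   0.2  41.4] open 0.0454
underside 0.0461
handle t 26.1 eef [ 0.5862 -0.0469  0.1103] F [-1.7  0.2  4.5] open 0.0088
turned t 28.6 eef [ 0.6128 -0.0044  0.1103] F [1.5 5.9 4.9] open 0.0089
free t 29.9 eef [ 0.6118 -0.0048  0.1993] F [-0.3  0.4 -0.4] open 0.0856
```

View pics/turn1.png

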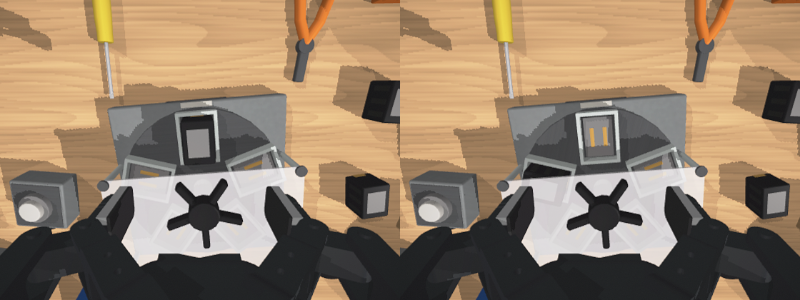

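The first pack sat home at (195,140), and after the turn it is under the guard at about (548,185), with an empty socket at the front (598,140). Next are C and A.

```bash
cat >> h.py <<'E'
def load_one(p0):
    p=locate(p0)
    if p is None: print('not found'); return False
    if not pick(p): print('bad grip'); return False
    u=place()
    if not .052<u<.060: print('bad seat'); return False
    press(); press(); z=arm.get_obs()['eef_pos'][2]-GZ
    if z>.0485: print('not home'); return False
    arm.let_go(); arm.line_to([*LOAD[:2],.2],speed=.2); turn(-72,0); return True
E
python3 - <<'E'
from h import *
ok=load_one((.4268,.296)) and load_one((.5968,.2926))
print(ok); look((*tw(-.08,0)[:2],.08),np.pi/2,.25); b=shot('wrist','turn3'); d=shot('top','to3')
for r in arm.regions_of('top','pack1'): print(round(r['p'],2),np.round(r['location']),r['mask'].sum(),onz(d,r['location'],.05).round(3))
E
```

```text
pack [ 0.4268  0.2956 -0.025 ] cost 0.055 sat,val (np.float64(16.11986301369863), np.float64(46.0)) moved 0.002
grip 0.0453 61.7
above t 36.2 eef [ 0.4788 -0.013   0.1996] F [ 0.5 -0.9 -2.3] open 0.0452
touch True t 37.8 eef [ 0.4785 -0.0142  0.0767] F [-0.1 -1.2 -0.8] open 0.045
underside 0.0547
press True t 38.2 eef [ 0.4785 -0.0146  0.0684] F [-1.1 -0.1  6.5] open 0.0448
underside 0.0464
press False t 38.4 eef [ 0.4788 -0.0149  0.0679] F [-11.8  -0.7  37.7] open 0.0452
underside 0.0459
handle t 42.3 eef [ 0.5862 -0.0469  0.1103] F [-2.   0.2  4.4] open 0.0086
turned t 44.7 eef [ 0.6128 -0.0046  0.1103] F [1.6 6.5 5.5] open 0.0084
free t 46.1 eef [ 0.6118 -0.0049  0.1993] F [-0.7 -0.3 -0.5] open 0.0854
pack [0.5957 0.2928 0.1636] cost 0.041 sat,val (np.float64(19.32977412731006), np.float64(46.0)) moved 0.005
grip 0.0452 63.6
above t 51.6 eef [ 0.4798 -0.013   0.2002] F [ 0.1  0.3 -3.6] open 0.0449
touch True t 53.2 eef [ 0.4785 -0.0142  0.0767] F [ 0.9  0.3 -1.4] open 0.0452
underside 0.0547
press True t 53.6 eef [ 0.4784 -0.014   0.0687] F [-2.   0.6  7.5] open 0.0447
underside 0.0467
press True t 53.8 eef [ 0.4784 -0.014   0.0687] F [-1.9  0.7  7. ] open 0.0449
underside 0.0467
handle t 57.6 eef [ 0.5862 -0.0469  0.1103] F [-1.3  0.9  4.4] open 0.0089
turned t 60.1 eef [ 0.6128 -0.0048  0.1103] F [1.7 7.4 5.2] open 0.0087
free t 61.4 eef [ 0.6118 -0.0049  0.1993] F [-0.4 -0.2 -0.9] open 0.0855
True
0.95 [114. 214.] 452 [0.515 0.535 0.05 ]
0.88 [151. 217.] 482 [0.504 0.423 0.05 ]
0.54 [273. 178.] 5484 [0.617 0.058 0.05 ]
```

```bash
python3 - <<'E'
from h import *
print(load_one((.5168,.4222))); look((*tw(-.05,0)[:2],.08),np.pi/2,.27); b=shot('wrist','turn4'); d=shot('top','to4')
cv2.imwrite('pics/f4.png',np.hstack([cv2.resize(v['color'][:,:,::-1],(400,300)) for v in(b,d)]))
E
```

```text
pack [0.5156 0.4223 3.4218] cost 0.059 sat,val (np.float64(15.217503217503218), np.float64(39.0)) moved 0.004
grip 0.0452 63.9
above t 68.6 eef [ 0.4795 -0.0129  0.2001] F [-0.  -0.3 -4.2] open 0.0449
touch True t 70.2 eef [ 0.4785 -0.0142  0.0767] F [ 1.1  0.2 -2.4] open 0.045
underside 0.0547
press True t 70.6 eef [ 0.4784 -0.0143  0.0687] F [-2.5 -0.3  8.3] open 0.0447
underside 0.0467
press True t 70.8 eef [ 0.4785 -0.0144  0.0688] F [-1.9  0.   7.1] open 0.0449
underside 0.0468
handle t 74.7 eef [ 0.5862 -0.0469  0.1103] F [-1.6  0.9  4. ] open 0.0089
turned t 77.1 eef [ 0.6129 -0.0051  0.1103] F [1.6 6.1 4.9] open 0.0086
free t 78.4 eef [ 0.6118 -0.005   0.1993] F [-0.7  0.5 -0.7] open 0.0855
True
```

View pics/f4.png

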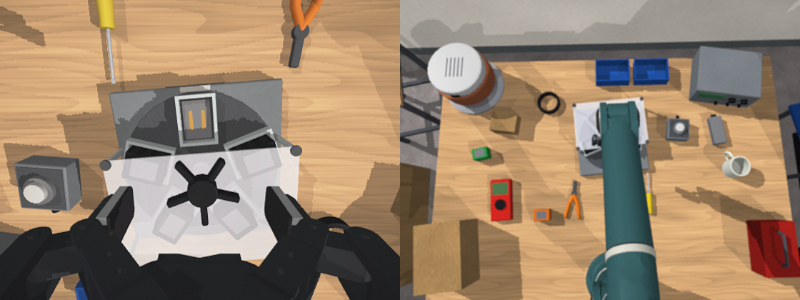

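All four packs are under the guard, the front socket is empty and square, and the other things on the bench are where they were. Next I'll press the start button.

```bash
python3 - <<'E'
from h import *
look((.606,-.295,.065),np.pi/2,.22); d=shot('wrist')
c=arm.regions_of('wrist','start_top'); c=[r for r in c if r['mask'].sum()<4000][0]
b=onz(d,c['location'],.066); print(b.round(4),c['p'])
if np.hypot(*(b[:2]-(.606,-.2945)))>.015: raise SystemExit('disagree')
q=down(np.pi/2); x,y=b[:2]
arm.close_gripper(); arm.move_pose([x,y,.13],q); arm.line_to([x,y,.085],speed=.12)
h=arm.line_to([x,y,.050],speed=.02,until_force=14); st('button %s'%h); arm.pause(.3); st('held')
arm.line_to([x,y,.16],speed=.1); arm.let_go(); st('up')
look((*tw(-.05,0)[:2],.08),np.pi/2,.27); shot('wrist','final')
E
```

```text
[ 0.6002 -0.2942  0.066 ] 0.89
button True t 83.3 eef [ 0.6002 -0.2942  0.0662] F [-0.5  1.   6.5] open 0.0001
held t 83.6 eef [ 0.6002 -0.2942  0.0661] F [-1.8  1.   6. ] open -0.0001
up t 85.5 eef [ 0.6002 -0.2942  0.16  ] F [-0.1 -0.3  0. ] open 0.0853
```

View pics/final.png

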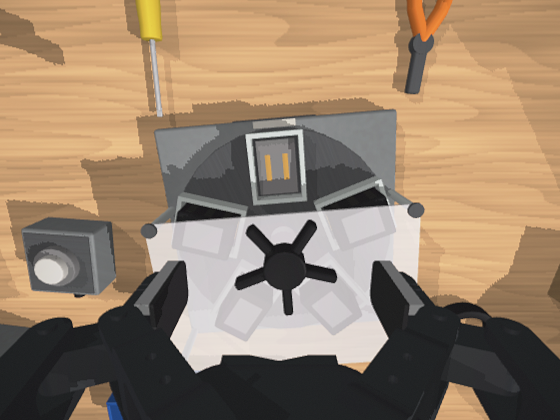

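The final view shows four packs under the guard and the empty socket at (276,165). The button stopped at 66 mm with a steady 6 N, which doesn't prove full travel, so I'll press again to a hard stop.

```bash
python3 - <<'E'
from h import *
q=down(np.pi/2); x,y=.602,-.2943
arm.close_gripper(); arm.move_pose([x,y,.13],q); arm.line_to([x,y,.085],speed=.12)
for z in (.070,.068,.066,.064,.062,.060,.058):
    h=arm.line_to([x,y,z],speed=.01,until_force=20); o=st('z %.3f %s'%(z,h))
    if h or o['force'][2]>22: break
arm.pause(.3); arm.line_to([x,y,.16],speed=.1); arm.let_go()
arm.move_pose([.5,-.25,.3],q); arm.pause(.5); st('end')
E
```

```text
z 0.070 False t 91.0 eef [ 0.602  -0.2943  0.0701] F [-1.   0.8  3.2] open -0.0001
z 0.068 False t 91.3 eef [ 0.602  -0.2943  0.0681] F [-2.5  0.8  4.8] open 0.0001
z 0.066 False t 91.7 eef [ 0.602  -0.2943  0.0662] F [-2.8  1.5  6. ] open 0.0002
z 0.064 False t 92.0 eef [ 0.602  -0.2944  0.066 ] F [-7.   3.8 17.3] open -0.0003
z 0.062 False t 92.4 eef [ 0.6021 -0.2944  0.0658] F [-9.5  6.2 27.3] open 0.0001
end t 95.9 eef [ 0.5    -0.2501  0.2996] F [ 0.6 -0.4  0.9] open 0.0852
```

The force rises steadily to 6 N and then meets a hard stop at 66 mm, so the button went fully down. I'll hand in.

```bash
python3 -c "
from bench import arm
print(arm.sign_off())"
```

```text
the job is handed in; nothing more can be done
None
```

I loaded and pressed home all four packs, turned them under the guard, pressed the start button to its stop (twice, the second press to confirm full travel) and let it go, and handed the job in at about 96 s; the hand-in returned no verdict.

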